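# Latch the blue filter housing

### The job

On the workbench stand two engine air-filter housings, one with a blue end cover and one with a red one. The filter is in the blue one: swing the wire bail of its draw latch down over the hooked keeper on the blue cover, then press the yellow lever over and fully down past centre so that it pulls the cover in and stays shut. Do not touch the red housing.

Things in the scene. Friction and masses are not known exactly. Their poses are not given: they have to be found in the camera images.
- blue_housing: Filter housing to latch, fixed to the bench: black box with blue end cover, 225 long plus 28 pipe stubs, 110 wide, flat top 90 above the bench. Origin on the bench under the lever's pivot; x along the box from black body (x -110 to 28) to blue cover (36 to 115), y along the latch's hinge axes, z up. Lever pivot on top at x 0, z 106. It lies with x pointing away from the robot, within 21 deg.
- blue_lever (a joint): Yellow lever's angle (rad) about y: 0 shut, flat, pointing to -x; 1.57 upright; starts 1.42 to 1.56. Strip 26 wide, free end 83 from pivot; pushing face (top when shut, keeper side when upright) 6 off the pivot. Stays where left; 1.5 N at its end moves it, a few N near shut once hooked, then it stays down. Carries the bail's pivot, 26 from its own (shut: housing x -25.8, z 102.8).
- blue_bar (a point): Centre of the crossbar (8 thick, 44 long along y) at the end of the steel wire bail, 96.8 from the bail's pivot on the lever; side wires 6 thick. Starts raised 55 to 77 deg above level, leaning to the keeper; light friction holds it, below about 40 deg it falls by itself (60 g). Hooked, lever upright: bar at housing x 79 to 88, z 97 (resting on the cover's plate); latched: x about 71, z 97 to 100.
- blue_keeper (a point): Outer top edge of the steel keeper's lip, middle of its 30 width; keeper stands on the blue cover: stem at housing x 60 to 70, lip out to x 74 (away from the lever), lip top z 109, underside z 104. The bar must come down beyond this edge, then be drawn under the lip.
- blue_cover (a joint): How far (m) the blue cover is drawn towards the black body against its springy seal: 0 at the start, about 0.003 when the latch is hooked and shut. Only the latch moves it.
- red_housing: The other housing, with a red end cover: same size, shape, frame and latch, also standing open. Not to be touched.

How it is judged:
By the outcome, as a careful person would: the job done as asked, in the order asked, and still so for the second after the job is handed in, with the robot touching nothing.
It also fails if it takes over 48 s, if anything falls off the work surface, if the arm or the gripper's body presses on something with over 40 N, if the wrist force passes 120 N, or if a joint passes its speed limit or range.

### The arm

A 7-joint arm with a two-finger parallel gripper is mounted at the origin on the work surface. World frame = base frame: x ahead of the robot, y to its left, z up, the work surface at z = 0. Lengths are in m, angles in rad, forces in N, time in s.
With the tool pointing down it reaches from about 0.35 to 0.9 m from the base axis. Payload 8.1 kg.
Tool frame: the origin (TCP) lies midway between the tips of the shut fingers; the grasp point (between the pads) lies arm.grasp_offset behind it (arm.grasp_offset is the distance from the TCP to the grasp point, in m); z points along the fingers, y is the line along which they close (so a half turn about z gives the same grasp; the last joint's range is limited). The gripper opens to 92 mm and grips with 3 to 60 N. Pads are 19 mm wide; open, the fingers measure 130 mm over their backs; the gripper's body (75 mm by 190 mm) begins 47 mm behind the grasp point.
Start: joints at [1.217, 0.434, 0.025, 1.573, -0.012, 1.134, -0.075], TCP at [0.155, -0.605, 0.227] pointing down, gripper open.
Joint ranges: [-2.62, 2.62], [-0.44, 2.09], [-1.27, 1.32], [0.08, 2.57], [-1.32, 4.46], [0.12, 2], [-2.74, 2.74]. Speed limits (rad/s): [2.22, 2.22, 3.01, 3.01, 3.14, 3.14, 3.14].

### API

Orientations are given as a rotation vector (axis times angle).
In Python, from cell import observe, imaging, arm gives the robot as it stands.
- The arm moves only by the tool apply_moves, never from a script. Its argument "commands" is a list of rows, each a list of 5 numbers: the opening in per cent of the stroke, from 0 (shut) to 100 (fully open), then the shift along the world's x, y, z in units of 0.06 m (1.0 is 0.06 m), then the turn about the world's z in units of 0.5 rad (1.0 is 0.5 rad). A call has 1 to 12 rows; each row shifts and turns the commanded pose from where the row before left it; what a row does not reach is not made up. A row lasts 1/8 s, in which the tool goes at most 62.5 mm and 10.7 degrees, less where a joint would pass 70% of its speed; a pose out of reach is approached as far as the arm can. A call with a number of a shift or a turn outside -1 to 1 is refused whole. A call with a gripper value outside its range is refused whole. The fingers move at their own pace and stop on an object; "newtons" is the grip in N (left out, the last holds). Time passes only in rows, so rows that do not move let the fingers close. It gives the time, the measured TCP pose, the force, the opening and the grip force at its end, in the units of the state.
- observe(): the state, without advancing time (a new reading comes with each control period).
- imaging.get_image(name): name is "scene" or "side" or "wrist"; returns (picture, depth): 400x640x3 uint8, red, green, blue; 400x640 float32, m along the optical axis (not along the pixel's ray), 0 where there is no reading.
- imaging.camera_params(name): a dict with "camera_matrix" (3x3 intrinsics, pixels), "origin" and "rotation" of the camera in the world; the wrist camera has in their place "tool_from_camera" (4x4, takes a point from camera to tool coordinates, whose origin is the TCP and whose axes are the flange's). Camera axes: x right, y up, looking along -z (the intrinsics and any distortion apply to the point x, -y, -z); pixel columns grow to the right and rows downward; lengths in m; the calibration is good to about 2 mm. A picture is of the moment at which its call begins: read the wrist's pose just before it. camera_params takes no time and is no camera call.
- arm.sign_off(): hands the job in; it is judged then, once.
The state is a dict: "clock": time; "joints": joint angles; "dq": joint speeds; "joint_efforts": joint torques, N m; "position": TCP position; "ee_rot": TCP orientation; "force": force on the tool from outside, world axes, zero at the start; "ft_torque": the same for the moment, N m; "width": opening from 0.0 (shut) to 1.0 (fully open); "gripper_force": force on a finger pad.
Only numpy, scipy, OpenCV 4.12 (cv2) and the standard library are available. Lean on these libraries where they do the work, as an engineer would, in place of code of your own. Each camera call takes 0.05 s, during which the arm holds its last target. There are 200 camera calls.

## Working session

There is one attempt and no reset: what is moved stays moved. The work goes in short steps, Python scripts to look and compute and a tool call to move; the robot and the scene stay as the last step left them, time stands still between calls to the robot, and variables do not carry over. Pictures are saved under pics/ and viewed, at most 10 in all, crops included, and the job is handed in when it is done.

Besides the shell and the picture viewer there is one more tool, called after "Call:" by a JSON object that holds its "fn" and its "kwargs", one argument or row to a line. apply_moves: Moves the arm, as the interface text tells. Its arguments: {"type":"object","properties":{"commands":{"type":"array"},"newtons":{"type":"number"}},"required":["commands"]}

```bash
mkdir -p pics; ls; cat > h.py <<'E'
import numpy as np, cv2
from cell import observe, imaging, arm
def cam(n):
    p=imaging.camera_params(n); return p
def world(n,p,u,v,d):
    K=np.array(p['camera_matrix']); x=(u-K[0,2])/K[0,0]*d; y=(v-K[1,2])/K[1,1]*d
    c=np.stack([x,-y,-d],-1)
    return c@np.array(p['rotation']).T+np.array(p['origin'])
E
python3 - <<'E'
from h import *
s=observe(); print({k:np.round(v,3) for k,v in s.items()})
for n in ('scene','side'):
    im,d=imaging.get_image(n); p=cam(n); print(n,p)
    np.savez(f'{n}0.npz',im=im,d=d)
    cv2.imwrite(f'pics/{n}0.png',im[...,::-1])
    hsv=cv2.cvtColor(im,cv2.COLOR_RGB2HSV)
    for c,(lo,hi) in dict(blue=((100,120,40),(130,255,255)),yellow=((20,120,80),(35,255,255)),red=((0,150,60),(8,255,255))).items():
        m=cv2.inRange(hsv,lo,hi); k,l,st,ce=cv2.connectedComponentsWithStats(m)
        for i in range(1,k):
            if st[i,4]>60:
                v,u=np.nonzero((l==i)&(d>0)); 
                if len(u)==0: continue
                w=world(n,p,u,v,d[v,u]); print(c,st[i],np.round(np.percentile(w,[2,50,98],axis=0),3).tolist())
E
```

```text
pics
{'clock': np.float64(0.0), 'joints': array([ 1.217,  0.435,  0.025,  1.574, -0.012,  1.134, -0.075]), 'dq': array([ 0.   ,  0.001,  0.001, -0.001,  0.   ,  0.001,  0.001]), 'joint_efforts': array([ 1.0000e-03, -6.6784e+01,  9.8600e-01, -3.1447e+01, -6.0000e-02,
        4.3000e-02,  0.0000e+00]), 'position': array([ 0.155, -0.605,  0.226]), 'ee_rot': array([-3.115e+00, -3.930e-01,  1.000e-03]), 'force': array([-0.192, -0.313,  0.053]), 'ft_torque': array([-0.035, -0.01 , -0.031]), 'gripper_force': np.float64(0.0), 'width': np.float64(1.0)}
scene {'camera_matrix': array([[447.9479706 ,   0.        , 320.68987048],
       [  0.        , 447.9479706 , 203.48967631],
       [  0.        ,   0.        ,   1.        ]]), 'origin': array([ 0.9358726 , -0.33956287,  0.50599422]), 'rotation': array([0.83351395, 0.37441589, 0.76008088])}Traceback (most recent call last):
  File "<stdin>", line 14, in <module>
  File "h.py", line 8, in world
    return c@np.array(p['rotation']).T+np.array(p['origin'])
           ~~~~~~~~~~~~~~~~~~~~~~~~~~~^~~~~~~~~~~~~~~~~~~~~~
ValueError: operands could not be broadcast together with shapes (4711,) (3,)
```

Rotation is a rotation vector.

```bash
sed -i "s/np.array(p\['rotation'\]).T/cv2.Rodrigues(np.array(p['rotation']))[0].T/" h.py
python3 - <<'E'
from h import *
for n in ('scene','side'):
    im,d=imaging.get_image(n); p=cam(n); print(n,p['origin'],p['rotation'],p['camera_matrix'][0][0], p.keys())
    np.savez(f'{n}0.npz',im=im,d=d)
    cv2.imwrite(f'pics/{n}0.png',im[...,::-1])
    hsv=cv2.cvtColor(im,cv2.COLOR_RGB2HSV)
    for c,(lo,hi) in dict(blue=((100,120,40),(130,255,255)),yellow=((20,120,80),(35,255,255)),red=((0,150,60),(8,255,255))).items():
        m=cv2.inRange(hsv,lo,hi); k,l,st,ce=cv2.connectedComponentsWithStats(m)
        for i in range(1,k):
            if st[i,4]>60:
                v,u=np.nonzero((l==i)&(d>0)); 
                if len(u)==0: continue
                w=world(n,p,u,v,d[v,u]); print(c,st[i],np.round(np.percentile(w,[2,50,98],axis=0),3).tolist())
E
```

```text
scene [ 0.9358726  -0.33956287  0.50599422] [0.83351395 0.37441589 0.76008088] 447.9479706011815 dict_keys(['camera_matrix', 'origin', 'rotation'])
blue [ 365    0  112   92 4730] [[-1.596, 0.597, -0.627], [-0.21, 1.631, -0.088], [0.376, 2.703, 0.105]]
blue [ 608    0   32   48 1235] [[0.109, 2.673, -0.424], [0.195, 2.694, -0.31], [0.287, 2.714, -0.2]]
blue [ 535   75   44   51 1469] [[0.646, 0.474, 0.093], [0.68, 0.489, 0.125], [0.706, 0.515, 0.171]]
blue [  504   122   136   259 21819] [[0.813, 0.108, 0.008], [0.873, 0.11, 0.13], [0.959, 0.34, 0.171]]
blue [524 145  37  20 354] [[0.648, 0.472, 0.003], [0.684, 0.479, 0.015], [0.707, 0.506, 0.026]]
blue [ 370  156   85   87 4597] [[0.574, 0.101, 0.01], [0.635, 0.124, 0.071], [0.674, 0.205, 0.092]]
yellow [ 561   47   79   49 2587] [[0.365, 0.494, -0.126], [0.513, 1.366, -0.115], [0.684, 1.618, 0.191]]
yellow [408  83  20  10  70] [[0.268, 0.58, -0.002], [0.304, 0.596, 0.0], [0.323, 0.614, 0.002]]
yellow [459  86  39  27 534] [[0.379, 0.478, -0.001], [0.509, 0.517, 0.06], [0.547, 0.69, 0.062]]
yellow [366  97  17  27 205] [[0.272, 0.1
[... 7461 characters left out ...]
 [371 360  32  40  99] [[0.482, -0.3, -0.002], [0.484, -0.27, 0.001], [0.486, -0.235, 0.002]]
yellow [494 376  23  24  86] [[0.612, -0.399, -0.001], [0.615, -0.383, 0.001], [0.617, -0.362, 0.004]]
yellow [557 376  30  24  66] [[0.691, -0.459, -0.001], [0.694, -0.445, 0.001], [0.698, -0.419, 0.004]]
red [ 423  130  143  116 7320] [[0.825, -0.241, 0.004], [0.897, -0.132, 0.024], [0.953, -0.006, 0.052]]
red [396 223  31  40 480] [[0.602, -0.165, 0.088], [0.631, -0.141, 0.091], [0.666, -0.125, 0.093]]
red [ 409  231   58   80 2105] [[0.596, -0.232, 0.029], [0.635, -0.21, 0.09], [0.7, -0.163, 0.092]]
red [566 291  32  26 580] [[0.775, -0.388, 0.036], [0.777, -0.371, 0.06], [0.789, -0.353, 0.072]]
```

View pics/scene0.png

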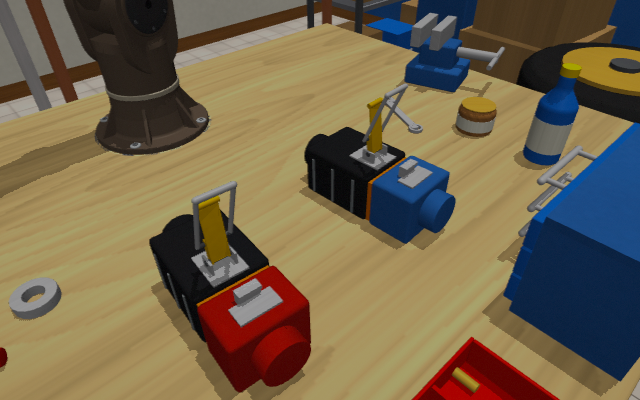

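View pics/side0.png

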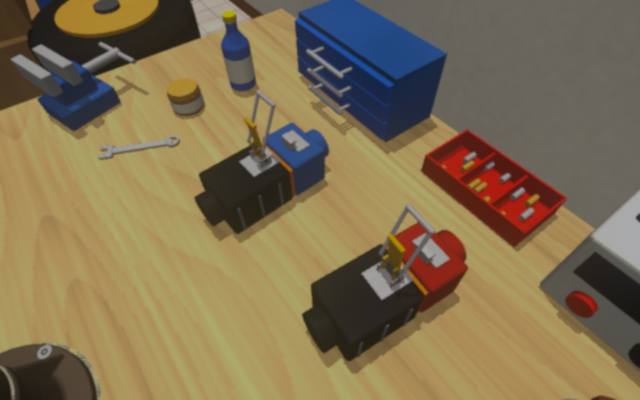

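The scene view shows the blue housing at about px (370,180), with its yellow lever at (375,125), bail crossbar near (397,88), keeper at (408,168) and cover at (410,195). The red housing is at lower left. The side view shows the blue cover at (297,145), lever at (252,133) and bail at (262,110). Next I fit the pose using the blue cover's top and the metal parts.

```bash
python3 - <<'E'
from h import *
P=[];C=[]
for n in ('scene','side'):
    z=np.load(f'{n}0.npz'); im,d=z['im'],z['d']; p=cam(n)
    v,u=np.nonzero(d>0); w=world(n,p,u,v,d[v,u]); hsv=cv2.cvtColor(im,cv2.COLOR_RGB2HSV)[v,u]
    b=(w[:,0]>.4)&(w[:,0]<.72)&(w[:,1]>.05)&(w[:,1]<.26)&(w[:,2]<.3)
    w,hsv=w[b],hsv[b]; 
    top=(hsv[:,0]>100)&(hsv[:,0]<130)&(hsv[:,1]>120)&(abs(w[:,2]-.09)<.004)
    # body top (dark) too
    alltop=abs(w[:,2]-.09)<.004
    for nm,m in (('bluetop',top),('alltop',alltop)):
        r=cv2.minAreaRect(w[m,:2].astype(np.float32)*1000); print(n,nm,m.sum(),np.round(r[0],1),np.round(r[1],1),round(r[2],1), 'z',np.median(w[m,2]).round(4)); 
    grey=(hsv[:,1]<60)&(hsv[:,2]>80)
    k=grey&(w[:,2]>.101)&(w[:,2]<.114)&(w[:,0]>.56); print('keeper',k.sum(),np.percentile(w[k],[3,50,97],axis=0).round(3).tolist() if k.sum() else '')
    yl=(hsv[:,0]>18)&(hsv[:,0]<36)&(hsv[:,1]>120)&(w[:,2]>.1)
    print('lever',yl.sum(),np.percentile(w[yl],[2,50,98],axis=0).round(3).tolist(), np.linalg.svd(w[yl]-w[yl].mean(0),full_matrices=0)[2][0].round(3))
    for lo,hi in((.12,.14),(.14,.16),(.16,.18),(.18,.195),(.195,.202),(.202,.21),(.21,.23)):
        k=(w[:,2]>lo)&(w[:,2]<hi)&~yl
        if k.sum(): print('wire z',lo,k.sum(),np.percentile(w[k],[3,50,97],axis=0).round(3).tolist())
E
```

```text
scene bluetop 1359 [606.6 156.7] [ 77.5 109.8] 3.0 z 0.0903
scene alltop 3914 [533.6 152.9] [224.  111.4] 3.4 z 0.0906
keeper 112 [[0.59, 0.143, 0.106], [0.598, 0.157, 0.109], [0.604, 0.172, 0.11]]
lever 577 [[0.522, 0.138, 0.109], [0.53, 0.15, 0.145], [0.536, 0.166, 0.194]] [ 0.088  0.015 -0.996]
wire z 0.12 33 [[0.524, 0.128, 0.13], [0.527, 0.131, 0.134], [0.53, 0.175, 0.14]]
wire z 0.14 78 [[0.527, 0.128, 0.141], [0.532, 0.133, 0.15], [0.538, 0.176, 0.159]]
wire z 0.16 85 [[0.535, 0.128, 0.161], [0.541, 0.135, 0.17], [0.546, 0.177, 0.179]]
wire z 0.18 67 [[0.543, 0.129, 0.18], [0.548, 0.134, 0.187], [0.552, 0.176, 0.194]]
wire z 0.195 35 [[0.547, 0.13, 0.195], [0.552, 0.173, 0.199], [0.556, 0.177, 0.202]]
wire z 0.202 37 [[0.551, 0.13, 0.203], [0.556, 0.135, 0.206], [0.559, 0.177, 0.21]]
wire z 0.21 171 [[0.557, 0.13, 0.211], [0.563, 0.15, 0.223], [0.566, 0.178, 0.226]]
side bluetop 996 [606.6 155.4] [ 77.2 105.7] 3.3 z 0.0902
side alltop 4065 [534.  151.9] [223.6 110. ] 3.0 z 0.0903
keeper 104 [[0.591, 0.142, 0.104], [0.597, 0.155, 0.109], [0.606, 0.171, 0.11]]
lever 274 [[0.521, 0.138, 0.111], [0.526, 0.15, 0.16], [0.531, 0.166, 0.194]] [-0.043 -0.076  0.996]
wire z 0.12 65 [[0.521, 0.128, 0.129], [0.525, 0.149, 0.134], [0.53, 0.176, 0.139]]
wire z 0.14 57 [[0.526, 0.128, 0.141], [0.531, 0.131, 0.148], [0.537, 0.175, 0.159]]
wire z 0.16 57 [[0.536, 0.128, 0.161], [0.54, 0.131, 0.173], [0.546, 0.176, 0.179]]
wire z 0.18 62 [[0.542, 0.129, 0.18], [0.547, 0.133, 0.188], [0.551, 0.176, 0.195]]
wire z 0.195 28 [[0.547, 0.128, 0.196], [0.551, 0.152, 0.199], [0.556, 0.176, 0.202]]
wire z 0.202 34 [[0.551, 0.129, 0.203], [0.554, 0.153, 0.206], [0.559, 0.177, 0.21]]
wire z 0.21 149 [[0.555, 0.129, 0.212], [0.56, 0.151, 0.223], [0.565, 0.177, 0.226]]
```

Origin is about (0.531, 0.152) and yaw about 0.054. The keeper edge is at x≈0.605, y≈0.156, and the bar is at (0.562, 0.153, 0.2225), about 68° up. The sizes match the given ones (224x110 top at z 0.090, bar 97 from its pivot). I'll approach with the fingers shut and above everything.

Call:
{"fn": "apply_moves", "kwargs": {
  "commands": [
    [0,0,0,0.7,0],
    [0,0,0,0.8,-0.2],
    [0,0.42,0.84,0,-0.19],
    [0,0.42,0.84,0,0],
    [0,0.42,0.84,0,0],
    [0,0.42,0.84,0,0],
    [0,0.42,0.84,0,0],
    [0,0.42,0.84,0,0],
    [0,0.42,0.84,0,0],
    [0,0.42,0.84,0,0],
    [0,0.42,0.84,0,0],
    [0,0.42,0.84,0,0]
  ],
  "newtons": 10
}}

```text
clock: 1.65
position: [0.4075, -0.0998, 0.3168]
ee_rot: [3.14, 0.087, 0.0]
force: [1.2, -1.6, 0.7]
width: 0.005
gripper_force: 0.0
```

Call:
{"fn": "apply_moves", "kwargs": {
  "commands": [
    [0,0.42,0.84,0,0],
    [0,0.42,0.84,0,0],
    [0,0.42,0.84,0,0],
    [0,0.42,0.84,0,0],
    [0,0.42,0.84,0,0],
    [0,0,0,-0.6,0],
    [0,0,0,-0.6,0],
    [0,0,0,-0.3,0],
    [0,0,0,0,0]
  ]
}}

```text
clock: 2.78
position: [0.5321, 0.15, 0.2253]
ee_rot: [3.139, 0.087, -0.005]
force: [0.1, 0.8, 0.6]
width: 0.006
gripper_force: 0.0
```

```bash
python3 - <<'E'
from h import *
s=observe(); print(s['position'],s['force'],s['clock'])
a=imaging.get_image('scene')[0][20:260,280:480]; b=imaging.get_image('side')[0][60:220,180:380]
a=cv2.resize(a,None,fx=2,fy=2); b=cv2.resize(b,None,fx=2,fy=2)
b=cv2.copyMakeBorder(b,0,480-320,0,0,cv2.BORDER_CONSTANT)
cv2.imwrite('pics/c1.png',np.hstack([a,b])[...,::-1])
E
```

```text
[0.53212459 0.14996082 0.22527694] [0.08562669 0.82277237 0.64698869] 2.775
```

View pics/c1.png

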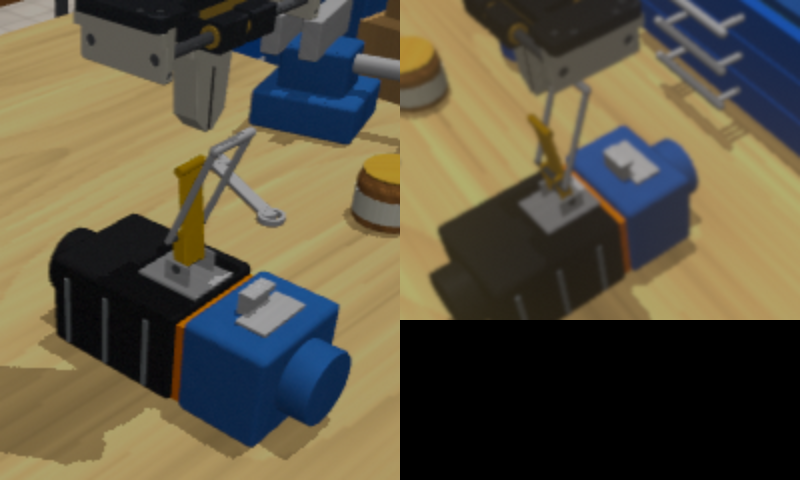

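The crop shows the shut fingertips (crop px 210,125) above and behind the lever top, with the bail at (235,140) free on the keeper side. I'll go down behind the bar and sweep it over.

Call:
{"fn": "apply_moves", "kwargs": {
  "commands": [
    [0,0.05,0.04,-0.22,0],
    [0,0.11,0.006,0,0],
    [0,0.11,0.006,0,0],
    [0,0.11,0.006,-0.04,0],
    [0,0.11,0.006,-0.04,0],
    [0,0.1,0.005,-0.075,0],
    [0,0.1,0.005,-0.075,0],
    [0,0.1,0.005,-0.1,0],
    [0,0.1,0.005,-0.1,0],
    [0,0.09,0.005,-0.12,0],
    [0,0.09,0.005,-0.12,0],
    [0,0,0,0,0]
  ]
}}

```text
clock: 4.38
position: [0.5972, 0.156, 0.1725]
ee_rot: [3.14, 0.087, -0.002]
force: [0.7, -0.2, 0.5]
width: -0.001
gripper_force: 0.0
```

```bash
cat > look.py <<'E'
import sys
from h import *
s=observe(); print(s['position'].round(4),s['force'].round(1),s['clock'])
a,da=imaging.get_image('scene'); b,db=imaging.get_image('side')
for n,im,d in (('scene',a,da),('side',b,db)):
    v,u=np.nonzero(d>0); w=world(n,cam(n),u,v,d[v,u]); hsv=cv2.cvtColor(im,cv2.COLOR_RGB2HSV)[v,u]
    hx=(w[:,0]-.531)*np.cos(.054)+(w[:,1]-.1523)*np.sin(.054); hy=-(w[:,0]-.531)*np.sin(.054)+(w[:,1]-.1523)*np.cos(.054); z=w[:,2]
    box=(abs(hy)<.035)&(abs(hx)<.12)
    yl=box&(hsv[:,0]>18)&(hsv[:,0]<36)&(hsv[:,1]>120)&(z>.1)
    gr=box&(hsv[:,1]<60)&(hsv[:,2]>80)&(z>.0945)&(z<.24)&(hx>.0)
    f=lambda m:[np.percentile(q[m]*1000,[2,50,98]).round().tolist() for q in (hx,hy,z)] if m.sum() else None
    print(n,'lever',yl.sum(),f(yl))
    for lo in np.arange(10,110,8): 
        m=gr&(hx*1000>=lo)&(hx*1000<lo+8)&(abs(hy)>.0165)
        if m.sum(): print('  wire hx',lo,m.sum(),np.percentile(z[m]*1000,[5,50,95]).round().tolist(), np.unique(np.sign(hy[m])))
if len(sys.argv)>1:
    a=cv2.resize(a[20:260,280:480],None,fx=2,fy=2); b=cv2.resize(b[60:220,180:380],None,fx=2,fy=2)
    b=cv2.copyMakeBorder(b,0,160,0,0,cv2.BORDER_CONSTANT)
    cv2.imwrite(sys.argv[1],np.hstack([a,b])[...,::-1])
E
python3 look.py pics/c2.png
```

```text
[0.5972 0.156  0.1725] [ 0.7 -0.2  0.5] 4.375
scene lever 772 [[-7.0, 1.0, 99.0], [-33.0, -6.0, 20.0], [112.0, 167.0, 271.0]]
  wire hx 10 43 [100.0, 128.0, 131.0] [-1.  1.]
  wire hx 18 33 [95.0, 128.0, 129.0] [-1.  1.]
  wire hx 26 32 [124.0, 126.0, 128.0] [-1.  1.]
  wire hx 34 34 [121.0, 124.0, 126.0] [-1.  1.]
  wire hx 42 31 [120.0, 122.0, 124.0] [-1.  1.]
  wire hx 50 36 [119.0, 121.0, 194.0] [-1.  1.]
  wire hx 58 89 [117.0, 190.0, 216.0] [-1.  1.]
  wire hx 66 156 [115.0, 202.0, 223.0] [-1.  1.]
  wire hx 74 104 [113.0, 201.0, 229.0] [-1.  1.]
  wire hx 82 55 [95.0, 113.0, 116.0] [-1.  1.]
  wire hx 90 12 [110.0, 112.0, 114.0] [-1.  1.]
side lever 376 [[-10.0, -4.0, 89.0], [-33.0, -7.0, 17.0], [112.0, 174.0, 269.0]]
  wire hx 10 21 [95.0, 124.0, 127.0] [-1.  1.]
  wire hx 18 22 [119.0, 123.0, 125.0] [-1.  1.]
  wire hx 26 23 [117.0, 120.0, 122.0] [-1.  1.]
  wire hx 34 21 [115.0, 117.0, 119.0] [-1.  1.]
  wire hx 42 22 [111.0, 114.0, 116.0] [-1.  1.]
  wire hx 50 46 [110.0, 197.0, 218.0] [-1.  1.]
  wire hx 58 53 [106.0, 195.0, 209.0] [-1.  1.]
  wire hx 66 31 [103.0, 190.0, 200.0] [-1.  1.]
  wire hx 74 20 [98.0, 102.0, 104.0] [-1.  1.]
  wire hx 82 19 [97.0, 101.0, 102.0] [-1.  1.]
  wire hx 90 2 [95.0, 95.0, 95.0] [-1.  1.]
```

View pics/c2.png

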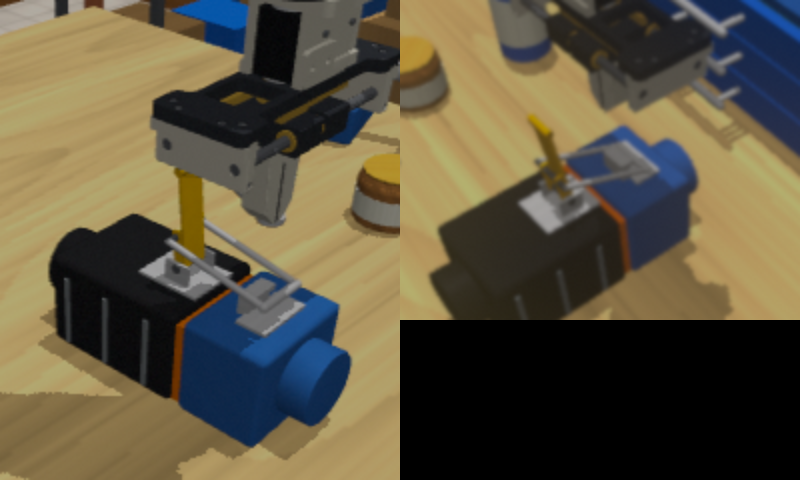

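The bail was caught mid-fall: the bar was at hx ~90, beyond the keeper (crop px 270,300 scene; 640,175 side), and dropping. I'll back the finger off toward the lever and check that the bar has settled.

Call:
{"fn": "apply_moves", "kwargs": {
  "commands": [
    [0,-0.25,-0.013,0.03,0],
    [0,-0.25,-0.013,0.03,0],
    [0,0,0,0,0]
  ]
}}

```text
clock: 4.85
position: [0.5659, 0.1547, 0.1777]
ee_rot: [3.14, 0.089, 0.001]
force: [1.3, -0.3, 0.1]
width: 0.007
gripper_force: 0.0
```

```bash
python3 look.py pics/c3.png
```

```text
[0.5659 0.1547 0.1777] [ 1.3 -0.3  0.1] 4.85
scene lever 826 [[-8.0, 1.0, 67.0], [-32.0, -6.0, 21.0], [112.0, 170.0, 276.0]]
  wire hx 10 48 [95.0, 125.0, 128.0] [-1.  1.]
  wire hx 18 41 [120.0, 123.0, 200.0] [-1.  1.]
  wire hx 26 116 [118.0, 203.0, 225.0] [-1.  1.]
  wire hx 34 148 [115.0, 207.0, 231.0] [-1.  1.]
  wire hx 42 108 [112.0, 208.0, 234.0] [-1.  1.]
  wire hx 50 35 [107.0, 111.0, 113.0] [-1.  1.]
  wire hx 58 31 [106.0, 108.0, 111.0] [-1.  1.]
  wire hx 66 41 [95.0, 105.0, 106.0] [-1.  1.]
  wire hx 74 39 [98.0, 101.0, 103.0] [-1.  1.]
  wire hx 82 41 [95.0, 100.0, 102.0] [-1.  1.]
  wire hx 90 3 [95.0, 95.0, 95.0] [-1.  1.]
side lever 400 [[-10.0, -4.0, 58.0], [-33.0, -7.0, 15.0], [112.0, 177.0, 277.0]]
  wire hx 10 20 [95.0, 125.0, 128.0] [-1.  1.]
  wire hx 18 38 [95.0, 125.0, 219.0] [-1.  1.]
  wire hx 26 58 [118.0, 199.0, 214.0] [-1.  1.]
  wire hx 34 27 [114.0, 118.0, 204.0] [-1.  1.]
  wire hx 42 23 [111.0, 114.0, 116.0] [-1.  1.]
  wire hx 50 17 [109.0, 111.0, 113.0] [-1.  1.]
  wire hx 58 19 [107.0, 109.0, 110.0] [-1.  1.]
  wire hx 66 18 [95.0, 104.0, 107.0] [-1.  1.]
  wire hx 74 18 [95.0, 102.0, 104.0] [-1.  1.]
  wire hx 82 23 [95.0, 100.0, 102.0] [-1.  1.]
  wire hx 90 2 [95.0, 95.0, 95.0] [-1.]
```

View pics/c3.png

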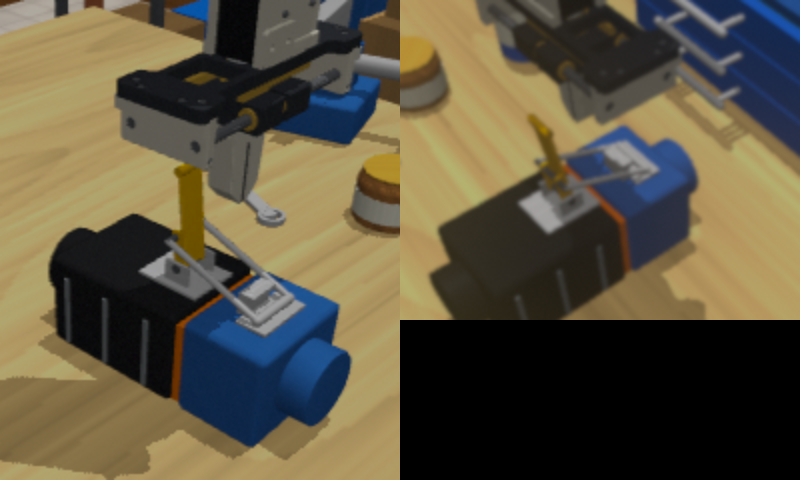

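The bar has settled at hx ~84, z ~97, resting beyond the keeper lip (crop px 275,310). The lever is still upright. Now I push it over along its arc.

Call:
{"fn": "apply_moves", "kwargs": {
  "commands": [
    [0,-0.25,-0.013,0,0],
    [0,-0.18,-0.01,0,0],
    [0,-0.2,-0.01,-0.01,0],
    [0,-0.15,-0.008,-0.04,0],
    [0,-0.15,-0.008,-0.05,0],
    [0,-0.14,-0.008,-0.08,0],
    [0,-0.13,-0.007,-0.09,0],
    [0,-0.12,-0.006,-0.11,0],
    [0,-0.1,-0.005,-0.12,0],
    [0,-0.08,-0.004,-0.13,0],
    [0,-0.06,-0.003,-0.14,0],
    [0,0,0,0,0]
  ]
}}

```text
clock: 6.45
position: [0.4724, 0.1494, 0.1297]
ee_rot: [3.14, 0.088, -0.004]
force: [-0.5, -0.1, 0.3]
width: 0.007
gripper_force: 0.0
```

```bash
python3 look.py pics/c4.png
```

```text
[0.4724 0.1494 0.1297] [-0.5 -0.1  0.3] 6.45
scene lever 727 [[-79.0, -37.0, 0.0], [-32.0, -6.0, 21.0], [110.0, 124.0, 229.0]]
  wire hx 10 40 [95.0, 106.0, 111.0] [-1.  1.]
  wire hx 18 34 [95.0, 106.0, 108.0] [-1.  1.]
  wire hx 26 31 [102.0, 105.0, 107.0] [-1.  1.]
  wire hx 34 25 [103.0, 105.0, 106.0] [-1.  1.]
  wire hx 42 28 [101.0, 103.0, 105.0] [-1.  1.]
  wire hx 50 19 [100.0, 102.0, 104.0] [-1.  1.]
  wire hx 58 15 [99.0, 101.0, 105.0] [-1.  1.]
  wire hx 66 47 [95.0, 101.0, 103.0] [-1.  1.]
  wire hx 74 5 [95.0, 95.0, 95.0] [-1.  1.]
  wire hx 82 7 [95.0, 95.0, 95.0] [-1.  1.]
side lever 252 [[-98.0, -77.0, -19.0], [-33.0, -12.0, 14.0], [111.0, 209.0, 417.0]]
  wire hx 10 18 [96.0, 107.0, 109.0] [-1.]
  wire hx 18 12 [103.0, 106.0, 107.0] [-1.]
  wire hx 26 11 [104.0, 106.0, 107.0] [-1.]
  wire hx 34 10 [103.0, 105.0, 106.0] [-1.]
  wire hx 42 17 [101.0, 104.0, 104.0] [-1.  1.]
  wire hx 50 18 [101.0, 103.0, 104.0] [-1.  1.]
  wire hx 58 18 [99.0, 101.0, 104.0] [-1.  1.]
  wire hx 66 21 [95.0, 101.0, 103.0] [-1.  1.]
  wire hx 74 2 [95.0, 95.0, 95.0] [-1.]
  wire hx 82 6 [95.0, 95.0, 95.0] [-1.  1.]
  wire hx 90 1 [95.0, 95.0, 95.0] [-1.]
```

View pics/c4.png

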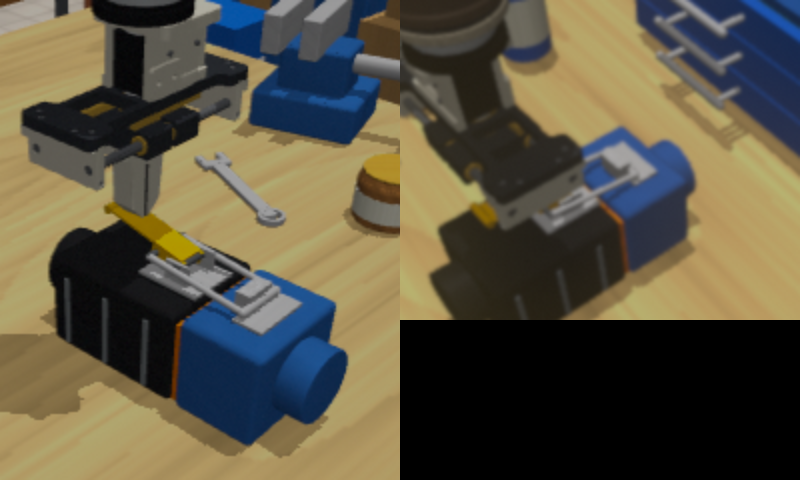

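The lever is nearly down (crop px 155,225), and the bar has been drawn under the lip (wires end at hx ~71). Next I press straight down.

Call:
{"fn": "apply_moves", "kwargs": {
  "commands": [
    [0,-0.02,0,-0.05,0],
    [0,-0.02,0,-0.05,0],
    [0,0,0,-0.05,0],
    [0,0,0,-0.05,0],
    [0,0,0,-0.05,0],
    [0,0,0,-0.05,0],
    [0,0,0,0,0]
  ]
}}

```text
clock: 7.42
position: [0.4712, 0.1497, 0.1125]
ee_rot: [3.14, 0.088, -0.0]
force: [-0.1, 0.2, -0.4]
width: 0.002
gripper_force: 0.0
```

Call:
{"fn": "apply_moves", "kwargs": {
  "commands": [
    [0,0,0,-0.03,0],
    [0,0,0,-0.03,0],
    [0,0,0,0,0]
  ]
}}

```text
clock: 7.8
position: [0.4715, 0.1498, 0.1115]
ee_rot: [3.139, 0.088, 0.003]
force: [-10.0, -4.9, 34.0]
width: 0.003
gripper_force: 17.0
```

It's firmly on its stop (34 N at z 0.1115, and the shut lever's top should be at 0.112). I retreat and check.

Call:
{"fn": "apply_moves", "kwargs": {
  "commands": [
    [0,0,0,0.2,0],
    [0,0,0,0.6,0],
    [0,0,0,0.8,0],
    [0,-0.5,0,0.8,0],
    [0,-0.5,0,0.8,0],
    [0,0,0,0,0],
    [0,0,0,0,0]
  ]
}}

```text
clock: 8.68
position: [0.4114, 0.1493, 0.301]
ee_rot: [3.14, 0.087, 0.001]
force: [0.6, -0.3, -0.5]
width: 0.003
gripper_force: 0.0
```

```bash
python3 look.py pics/c5.png
```

```text
[0.4114 0.1493 0.301 ] [ 0.6 -0.3 -0.5] 8.675
scene lever 510 [[-85.0, -40.0, -0.0], [-13.0, -2.0, 14.0], [104.0, 112.0, 115.0]]
  wire hx 10 34 [95.0, 103.0, 104.0] [-1.  1.]
  wire hx 18 31 [95.0, 102.0, 105.0] [-1.  1.]
  wire hx 26 29 [101.0, 103.0, 105.0] [-1.  1.]
  wire hx 34 25 [101.0, 102.0, 104.0] [-1.  1.]
  wire hx 42 27 [100.0, 102.0, 104.0] [-1.  1.]
  wire hx 50 16 [100.0, 102.0, 105.0] [-1.  1.]
  wire hx 58 15 [100.0, 101.0, 105.0] [-1.  1.]
  wire hx 66 44 [95.0, 101.0, 103.0] [-1.  1.]
  wire hx 74 8 [95.0, 95.0, 99.0] [-1.  1.]
  wire hx 82 4 [95.0, 95.0, 95.0] [-1.  1.]
  wire hx 90 1 [95.0, 95.0, 95.0] [-1.]
side lever 688 [[-116.0, -52.0, -1.0], [-28.0, -4.0, 13.0], [107.0, 113.0, 399.0]]
  wire hx 10 27 [98.0, 104.0, 111.0] [-1.  1.]
  wire hx 18 26 [100.0, 102.0, 105.0] [-1.  1.]
  wire hx 26 21 [101.0, 103.0, 104.0] [-1.  1.]
  wire hx 34 17 [100.0, 102.0, 103.0] [-1.  1.]
  wire hx 42 21 [100.0, 102.0, 104.0] [-1.  1.]
  wire hx 50 21 [99.0, 102.0, 103.0] [-1.  1.]
  wire hx 58 18 [99.0, 101.0, 103.0] [-1.  1.]
  wire hx 66 20 [96.0, 101.0, 103.0] [-1.  1.]
  wire hx 74 4 [95.0, 98.0, 102.0] [-1.]
  wire hx 82 3 [95.0, 95.0, 95.0] [-1.  1.]
  wire hx 90 3 [95.0, 96.0, 96.0] [-1.  1.]
```

View pics/c5.png

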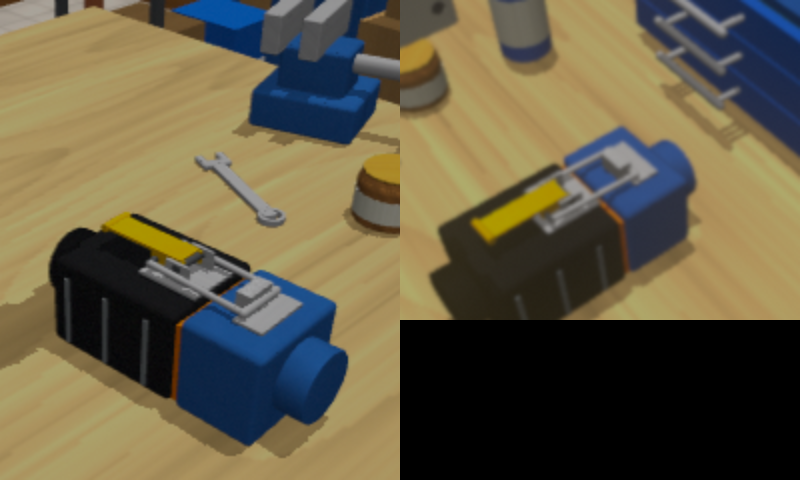

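The lever lies flat with its top at z 0.112 (crop px 155,240). The bar is under the keeper lip at hx ~71, and the robot is touching nothing.

```bash
python3 -c "from cell import arm; print(arm.sign_off())"
```

```text
the job is handed in; nothing more can be done
None
```

The blue housing is latched: the bail bar sits under the keeper lip and the yellow lever is flat and stayed shut after I released it. The red housing was not touched, and the job was handed in at about 9 s.

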